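Hold the sprung stone holder open at its length mark

TASK

Free the whetstone holder by sliding its transport lock knob all the way out to its end stop, then pull the telescoping rod out by its wooden grip, against the spring, until the pointer on its jaw lines up with the length mark clipped to the rule strip beside it. Finish while still holding the rod there: do not let go, since the program ends with the gripper holding the jaw open so that a stone can be laid in. Leave the lock out and the other things on the bench undisturbed.

Things in the scene. Friction and masses are not known exactly. Their poses are not given: they have to be found in the camera images.
- holder: stone holder (mm): pale board 390x200x20 fixed to the table, steel barrel 26 diameter along it, axis 45 above the table. Origin on the table plane under the rod axis, 20 ahead of the barrel's mouth; +x = pull direction. Board spans x -170..220, y -130..70. Fixed steel jaw at x -20..-12, 60 wide, top at 75. Flat rule strip at y 42..58, top at 22
- rod: rod 12 diameter, axis 45 above the table, slides out along holder +x, 0 to 125 from home; collar 32 diameter. Its end jaw plate (8 thick, 60 wide, top 68 high) is centred at x 94. Origin and axes: the holder's when home, moving with the rod. Spring pulls it home: 4 N there, +0.07 N per mm (7 to 11 N at the mark); it snaps back if let go. Blocked while the lock is in
- pull_grip (a point): centre of the upright dark wooden grip block on the sliding jaw: 18 along the pull direction, 30 across, from 66 to 110 above the table; this point is 88 above the table, at 107, 0 in the rod's frame. Grip from above, either way round; the rod below it tops out at 51
- pointer (a point): top outer end of the pointer, a thin upright steel blade (2 thick) standing out from the side of the sliding jaw towards the rule strip; at 94, 44, 42 in the rod's frame
- mark: length mark: dark steel clip 14x26x6 clamped on the rule strip, with a thin upright blade (2 thick along the pull direction, tip 44 above the table). It is 45 to 100 mm farther along the pull direction than the pointer at the start and does not move. Origin: centre of the clip's underside, 22 above the table; axes as the holder's
- mark_tip (a point): top inner end of the mark's blade. The rod is at its length mark when pointer and mark_tip have the same x in the holder's frame (they stay about 4 apart sideways)
- lock (a joint): transport lock, in m: 0 fully in (its tongue lies across the rod ahead of the collar and blocks it), 0.040 at its end stop (rod free). Starts at 0 to 0.008, slides along the holder's -y, away from the rod, and stays where left; about 2 N of friction
- lock_grip (a point): on the centre line of the lock's upright dark wooden knob: 14 along holder x, 26 along y (its sliding direction), from 35 to 77 above the table; this point is 66 high, at x 13, y -60 in the holder's frame when fully in, y -100 at the stop. Grip from above, fingers closing along holder x: its tongue is on the +y side, 53 to 61 high
- dressing_stone: bystander: small grey stone block 45x30x20 lying on the holder's board; origin centre of underside
- weight: bystander: upright brass cylinder, 32 diameter, 28 high, standing on the holder's board; origin centre of underside
- whetstone: bystander: two-layer whetstone 205x70x30 on the table on the mark's side of the board; origin centre of underside
- worn_stone: bystander: thin brown stone 150x55x18 on the table on the lock's side of the board; origin centre of underside
- brush: bystander: hand brush lying on the table on the mark's side of the board; origin on its underside
- cup: bystander: steel cup, 72 wide, 80 high, on the table on the lock's side of the board; origin centre of underside
- offcut: bystander: pale wooden offcut 40x70x25 on the table past the board's pull end; origin centre of underside
- bottle: bystander: clear plastic bottle, 56 diameter, 150 high, on the table behind the barrel's closed end; origin centre of underside

How it is judged:
On the way, in this order (a step that is already met when the one before it is completed fails the run):
1. the lock knob is slid out to its end stop (within 4 mm) (value of joint lock above 0.036 m), for 0.2 s.
2. the fingers hold the rod with its pointer within 6 mm of the length mark, the lock still out (x of pointer in the frame of mark between -0.006 and 0.006 m and value of joint lock above 0.036 m and contact force between the fingers and rod above 3 N), for 0.5 s.
At the end, for the whole second after the job is handed in: Through the last second the gripper's fingers still bear on the rod (more than 3 N), the rod is still (under 10 mm/s), its pointer is within 6 mm of the length mark along the pull direction, and the lock is out to within 4 mm of its 40 mm end stop (all of step 2 and linear speed of rod below 0.01 m/s); the arm keeps its last pose, push and grip.
It fails at once if a bystander is moved more than 25 mm (distance of any of dressing_stone, weight, whetstone, worn_stone, brush, cup, offcut, bottle from where it was at the start of the episode above 0.025 m).
It also fails if it takes over 48 s, if anything falls off the work surface, if the arm or the gripper's body presses on something with over 40 N, if the wrist force passes 120 N, or if a joint passes its speed limit or range.

ROBOT

A 7-joint arm with a two-finger parallel gripper is mounted at the origin on the work surface. World frame = base frame: x ahead of the robot, y to its left, z up, the work surface at z = 0. Lengths are in m, angles in rad, forces in N, time in s.
With the tool pointing down it reaches from about 0.4 to 0.85 m from the base axis. Payload 4.5 kg.
Tool frame: the origin (TCP) lies between the finger pads; the fingertips stand 8 mm ahead of it and the grasp point (between the pads) lies 11 mm behind it; z points along the fingers, y is the direction in which the jaws open and shut (so a half turn about z gives the same grasp; the last joint's range is limited). The gripper opens to 85 mm and grips with 20 to 120 N. Pads are 22 mm wide; open, the fingers measure 114 mm over their backs; the gripper's body (76 mm by 85 mm) begins 54 mm behind the grasp point. The pads swing forward as they close: fully open they stand 13 mm farther back than shut.
Start: joints at [-1.223, 0.689, -0.195, 1.565, 0.157, 0.902, -0.215], TCP at [0.193, 0.595, 0.207] pointing down, gripper open.
Joint ranges: [-3.01, 3.01], [-0.46, 2.08], [-1.47, 1.51], [0.13, 2.56], [-1, 4.14], [0.04, 2.09], [-2.66, 2.66]. Speed limits (rad/s): [2.57, 2.57, 3.14, 3.14, 3.14, 3.14, 3.14].

INTERFACE

Orientations are given as a unit quaternion [w, x, y, z].
In Python, from bench import robot gives the robot as it stands. Calls block until the motion is done:
- robot.move_pose(position, orientation): joint-space move of the TCP to a pose.
- robot.servo_line(position, orientation=None, speed=0.15, contact_N=None): straight line of the TCP; orientation=None keeps the orientation; speed is the mean speed in m/s. With contact_N (N) it stops when the force on the tool has changed by that much, and returns True; else False.
- robot.move_j(angles): joint-space move.
- robot.gripper_to(opening, strength=None): opening from 0.0 (shut) to 1.0 (fully open); strength is the grip in N (None keeps the last); returns when the fingers have stopped.
- robot.wait(seconds).
- robot.ik(position, orientation): joint angles nearest the present ones, or None.
- robot.camera(name): name is "scene" or "side" or "wrist"; returns the picture (480x640x3 uint8, blue, green, red); there is no depth.
- robot.calibration(name): a dict with "intrinsics" (3x3 intrinsics, pixels), "dist" ([k1, k2, p1, p2, k3] as OpenCV has them; the pictures are not rectified), "cam_to_world" (4x4, takes a point from camera to world coordinates); the wrist camera has in their place "hand_eye" (4x4, takes a point from camera to tool coordinates, whose origin is the TCP and whose axes are the flange's). Camera axes: x right, y down, z forward; pixel columns grow to the right and rows downward; lengths in m; the calibration is good to about 2 mm. A picture is of the moment at which its call begins: read the wrist's pose just before it. calibration takes no time and is no camera call.
A pose or a line that the arm cannot do raises robot.PlanningError and nothing moves.
- robot.close_job(): hands the job in, once; it reports no verdict.
Readings, each from a call of its own:
- robot.read_clock(): time.
- robot.read_joints(): joint angles.
- robot.read_joint_velocities(): joint speeds.
- robot.read_tau(): joint torques, N m.
- robot.read_tcp_pos(): TCP position.
- robot.read_ee_rot(): TCP orientation.
- robot.read_wrist_force(): force on the tool from outside, world axes, zero at the start.
- robot.read_ft_torque(): the same for the moment, N m.
- robot.read_finger_gap(): opening from 0.0 (shut) to 1.0 (fully open).
Only numpy, scipy, OpenCV 4.12 (cv2) and the standard library are available. Lean on these libraries where they do the work, as an engineer would, in place of code of your own. Each camera call takes 0.05 s, during which the arm holds its last target.

## Working session

There is one attempt and no reset: what is moved stays moved. The work goes in short steps, each a Python script; the robot and the scene stay as the last script left them, time stands still between calls to the robot, and variables do not carry over. Pictures are saved under pics/ and viewed, and the job is handed in when it is done.

```bash
ls; mkdir -p pics; python3 - <<'E'
from bench import robot
import cv2,numpy as np
for n in ("scene","side","wrist"):
    im=robot.camera(n); cv2.imwrite(f"pics/{n}0.png",im)
    c=robot.calibration(n); print(n,{k:np.round(v,4).tolist() for k,v in c.items()})
print(robot.read_clock(),robot.read_tcp_pos(),robot.read_ee_rot())
E
```

```text
pics
scene {'intrinsics': [[565.4901, 0.0, 319.021], [0.0, 565.4901, 240.5873], [0.0, 0.0, 1.0]], 'dist': [-0.0122, 0.0, 0.0, 0.0, 0.0], 'cam_to_world': [[-0.5232, 0.5014, -0.6891, 1.3037], [0.8522, 0.313, -0.4193, 0.4507], [0.0055, -0.8066, -0.5911, 0.674], [0.0, 0.0, 0.0, 1.0]]}
side {'intrinsics': [[534.1049, 0.0, 322.9596], [0.0, 534.1049, 239.4539], [0.0, 0.0, 1.0]], 'dist': [-0.1136, 0.0, 0.0, 0.0, 0.0], 'cam_to_world': [[0.9957, -0.0442, 0.0816, 0.5263], [-0.091, -0.6358, 0.7665, -0.7043], [0.0181, -0.7706, -0.6371, 0.6792], [0.0, 0.0, 0.0, 1.0]]}
wrist {'intrinsics': [[345.3351, 0.0, 320.643], [0.0, 345.3351, 235.6583], [0.0, 0.0, 1.0]], 'dist': [-0.0521, 0.0, 0.0, 0.0, 0.0], 'hand_eye': [[0.0005, -0.9523, -0.3053, 0.0785], [1.0, 0.0006, -0.0002, 0.0014], [0.0004, -0.3053, 0.9523, -0.1662], [0.0, 0.0, 0.0, 1.0]]}
0.15 [0.19277878 0.59397213 0.2066619 ] [-7.30802258e-05  1.56211935e-01  9.87723309e-01 -7.01317798e-04]
```

View pics/scene0.png

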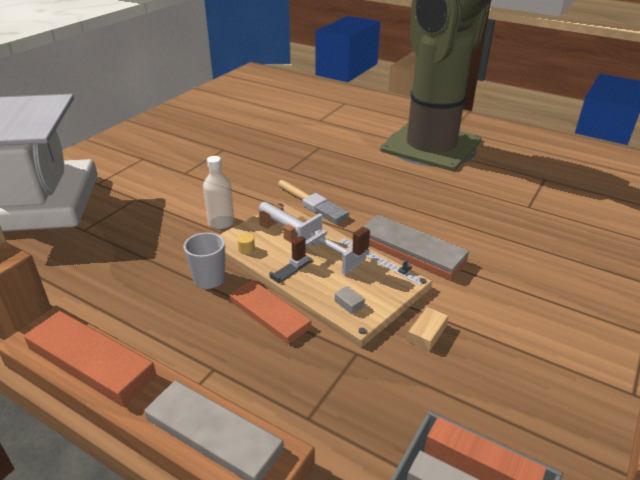

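View pics/side0.png

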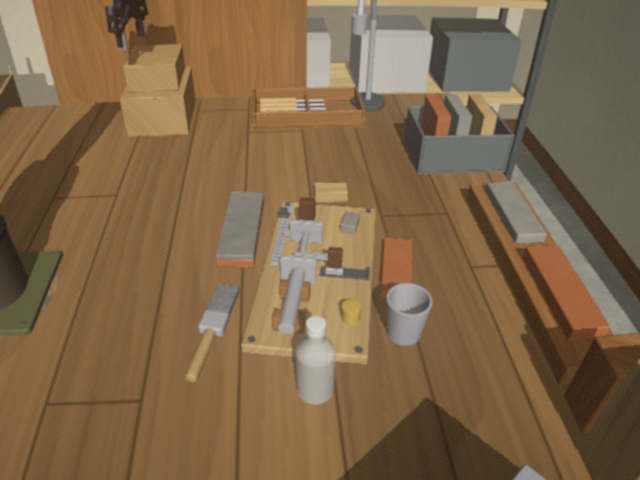

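View pics/wrist0.png

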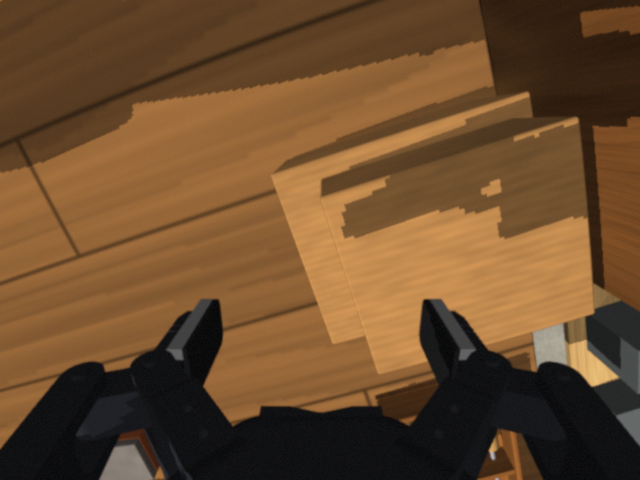

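The holder lies at mid-bench. In the side view the pull direction points up, with the board's corners near (275,203), (377,207), (370,357) and (246,350). The dark lock knob is near (335,258) and the dark pull grip near (307,208). I'll zoom in for precise pixels.

```bash
python3 - <<'E'
import cv2
s=cv2.imread("pics/side0.png")[190:370,235:435]; cv2.imwrite("pics/side0z.png",cv2.resize(s,None,fx=3.3,fy=3.3,interpolation=cv2.INTER_CUBIC))
s=cv2.imread("pics/scene0.png")[190:350,215:455]; cv2.imwrite("pics/scene0z.png",cv2.resize(s,None,fx=3.3,fy=3.3,interpolation=cv2.INTER_CUBIC))
E
```

```text
(no output)
```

View pics/side0z.png

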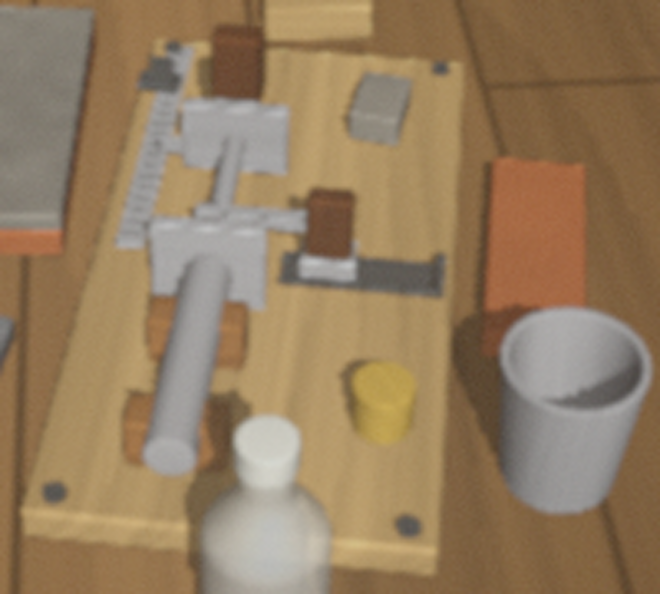

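View pics/scene0z.png

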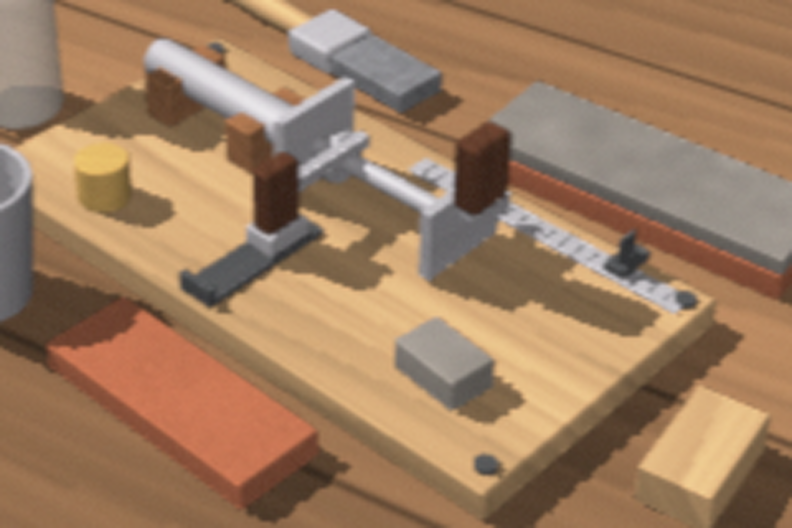

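```bash
cat > h.py <<'E'
from bench import robot
import numpy as np, cv2
def ray(cam,uv,T=None):
    c=robot.calibration(cam)
    T=np.array(c["cam_to_world"]) if T is None else T
    p=cv2.undistortPoints(np.array([[uv]],float),np.array(c["intrinsics"]),np.array(c["dist"]))[0,0]
    d=T[:3,:3]@np.array([p[0],p[1],1]); return T[:3,3],d
def onz(cam,uv,z,T=None):
    o,d=ray(cam,uv,T); return o+d*(z-o[2])/d[2]
def proj(cam,P,T=None):
    c=robot.calibration(cam)
    T=np.array(c["cam_to_world"]) if T is None else T
    Ti=np.linalg.inv(T)
    return cv2.projectPoints(np.atleast_2d(P).astype(float),cv2.Rodrigues(Ti[:3,:3])[0],Ti[:3,3],np.array(c["intrinsics"]),np.array(c["dist"]))[0][:,0]
def rig2(A,B):
    "B = R A + t"
    a,b=A.mean(0),B.mean(0); H=(A-a).T@(B-b); th=np.arctan2(H[0,1]-H[1,0],H[0,0]+H[1,1])
    R=np.array([[np.cos(th),-np.sin(th)],[np.sin(th),np.cos(th)]]); return R,b-R@a,th
E
python3 - <<'E'
from h import *
S=lambda x,y:(x/3.3+235,y/3.3+190)
C=lambda x,y:(x/3.3+215,y/3.3+190)
m=np.array([[-.17,.07],[-.17,-.13],[.22,-.13],[.22,.07]])
sp=[S(27,512),S(437,548),S(462,62),S(160,40)]
w=np.array([onz("side",p,.02) for p in sp])[:,:2]
print(w.round(4)); R,t,th=rig2(m,w); print(R,t,th,(m@R.T+t-w).round(4))
print("scene right,front corner",[onz("scene",p,.02).round(4) for p in (C(713,302),C(484,492))])
print("knob top",onz("side",S(331,193),.077).round(4),onz("scene",C(275,164),.077).round(4))
print("grip top",onz("side",S(240,32),.110).round(4),onz("scene",C(484,138),.110).round(4))
print("marktip",onz("scene",C(628,236),.044))
E
```

```text
[[ 0.4624 -0.1614]
 [ 0.6536 -0.1972]
 [ 0.7286  0.1815]
 [ 0.5388  0.2179]]
[[ 0.19395568 -0.98101029]
 [ 0.98101029  0.19395568]] [ 0.56154382 -0.00849368] 1.3756035244170608 [[-0.0025 -0.0003]
 [ 0.0026 -0.0033]
 [ 0.0032  0.0006]
 [-0.0032  0.003 ]]
scene right,front corner [array([0.5407, 0.2211, 0.02  ]), array([0.7303, 0.1821, 0.02  ])]
knob top [ 0.6226 -0.0058  0.077 ] [ 0.625  -0.0055  0.077 ]
grip top [0.5818 0.0967 0.11  ] [0.5854 0.0997 0.11  ]
marktip [0.54137304 0.16870618 0.044     ]
```

Holder pose is consistent across the two views: yaw about 1.375 rad, origin about (0.562, -0.008). The knob and grip heights and positions agree to about 3 mm. Next I'll take a closer look with the wrist camera.

```bash
cat >> h.py <<'E'
TH=1.3756; T0=np.array([.56154,-.00849])
def setp(th,t):
    global TH,T0; TH=th;T0=np.array(t)
def H(x,y):
    c,s=np.cos(TH),np.sin(TH); return np.array([c*x-s*y,s*x+c*y])+T0
def Hinv(p):
    c,s=np.cos(TH),np.sin(TH); d=np.asarray(p)[:2]-T0; return np.array([c*d[0]+s*d[1],-s*d[0]+c*d[1]])
def q():
    a=(TH+np.pi/2)/2; return [0,np.cos(a),np.sin(a),0]
def wristT():
    from scipy.spatial.transform import Rotation as Ro
    p=robot.read_tcp_pos(); r=np.array(robot.read_ee_rot()); M=np.eye(4)
    M[:3,:3]=Ro.from_quat(r[[1,2,3,0]]).as_matrix(); M[:3,3]=p
    return M@np.array(robot.calibration("wrist")["hand_eye"])
E
python3 - <<'E'
from h import *
p=H(.09,-.01); robot.move_pose([p[0],p[1],.26],q())
robot.wait(.3)
T=wristT(); np.save("T1.npy",T)
cv2.imwrite("pics/wrist1.png",robot.camera("wrist"))
print(robot.read_clock(),robot.read_tcp_pos(),p,robot.read_ee_rot(),q(),robot.read_joints())
E
```

```text
2.825 [0.58878132 0.07812672 0.25999073] [0.58880642 0.07786127] [3.06043838e-06 9.72392031e-02 9.95261040e-01 2.23837150e-05] [0, np.float64(0.09744329356040779), np.float64(0.9952410786036217), 0] [-0.05283894  0.59353495 -0.27005633  1.59405696  0.18077004  0.97860556
  0.99594148]
```

View pics/wrist1.png

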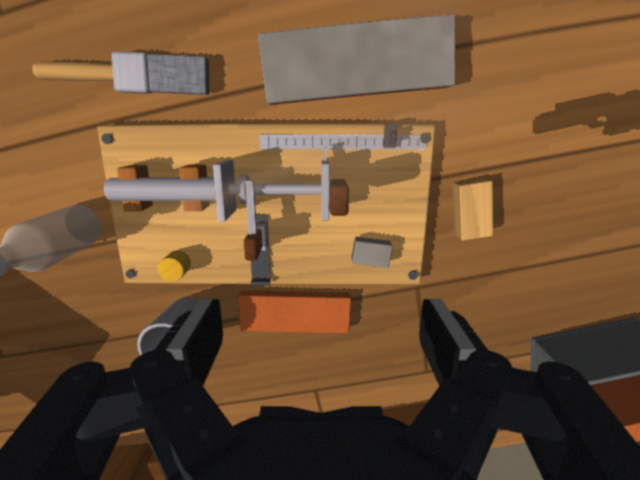

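The wrist view shows the whole holder. Board corners are about (99,127), (434,122), (421,284) and (124,284), with the mark clip near (391,135), the pointer near (325,155) and the knob near (252,247). Zooming in.

```bash
python3 - <<'E'
import cv2
s=cv2.imread("pics/wrist1.png")
cv2.imwrite("pics/w1a.png",cv2.resize(s[110:230,290:450],None,fx=5,fy=5,interpolation=cv2.INTER_CUBIC))
cv2.imwrite("pics/w1b.png",cv2.resize(s[110:300,85:290],None,fx=3,fy=3,interpolation=cv2.INTER_CUBIC))
E
```

```text
(no output)
```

View pics/w1a.png

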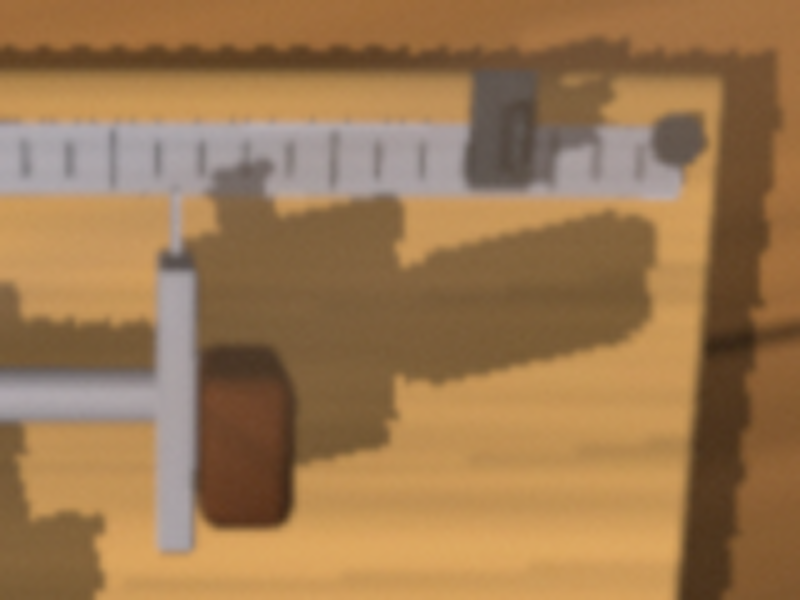

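View pics/w1b.png

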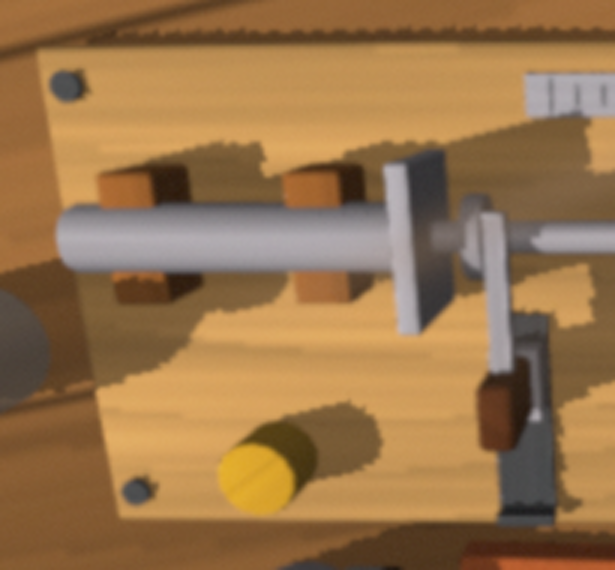

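```bash
python3 - <<'E'
from h import *
T=np.load("T1.npy")
A=lambda x,y:(x/5+290,y/5+110)
B=lambda x,y:(x/3+85,y/3+110)
w=lambda uv,z:onz("wrist",uv,z,T)
m=np.array([[-.17,.07],[-.17,-.13],[.22,-.13],[.22,.07]])
pix=[B(40,48),B(121,518),(421.5,284),A(723,78)]
W=np.array([w(p,.02) for p in pix])[:,:2]
R,t,th=rig2(m,W); print(th,t,(m@R.T+t-W).round(4))
S=lambda x,y:(x/3.3+235,y/3.3+190)
sp=[S(27,512),S(437,548),S(462,62),S(160,40)]
W2=np.array([onz("side",p,.02) for p in sp])[:,:2]
setp(th,t)
f=lambda p:(Hinv(p)*1000).round(1)
print("knob top", [f(w(B(x,y),.077)) for x,y in((480,372),(480,449),(513,449),(512,372))])
print("knob side/scene",f([ .6226,-.0058]),f([.625,-.0055]))
print("grip top",[f(w(A(x,y),.110)) for x,y in((203,382),(205,525),(290,525),(293,382))], f([.5818,.0967]),f([.5854,.0997]))
print("pointer",f(w(A(177,194),.042)))
print("jaw top",[f(w(A(x,y),.068)) for x,y in((159,270),(195,270),(159,550),(194,550))])
print("clip L/R",f(w(A(468,186),.022)),f(w(A(537,130),.028)),"blade",f(w(A(515,155),.044)),"scene",f([.54137,.16870]))
im=cv2.imread("pics/wrist1.png")[120:150,375:405]; cv2.imwrite("pics/w1c.png",cv2.convertScaleAbs(cv2.resize(im,None,fx=18,fy=18,interpolation=cv2.INTER_CUBIC),alpha=1.8))
s=cv2.imread("pics/scene0.png")[250:290,385:430]; cv2.imwrite("pics/s0c.png",cv2.convertScaleAbs(cv2.resize(s,None,fx=14,fy=14,interpolation=cv2.INTER_CUBIC),alpha=1.5))
E
```

```text
1.3744541687651906 [ 0.56090231 -0.00470169] [[-0.0014 -0.0019]
 [ 0.0012 -0.0015]
 [ 0.0014  0.0001]
 [-0.0012  0.0033]]
knob top [array([  7.9, -43. ]), array([  5.9, -72.3]), array([ 18. , -72.3]), array([ 19.2, -43. ])]
knob side/scene [ 11.  -60.7] [ 11.7 -63. ]
grip top [array([97.3, 13.5]), array([ 98. , -13.6]), array([114. , -13.6]), array([113.9,  13.6])] [103.5  -0.7] [107.2  -3.7]
pointer [93.2 43. ]
jaw top [array([89.3, 29.5]), array([96.6, 29.5]), array([ 89.5, -29.9]), array([ 97. , -29.9])]
clip L/R [159.9  43.9] [173.6  56.6] blade [165.8  51.7] scene [166.3  53. ]
```

View pics/w1c.png

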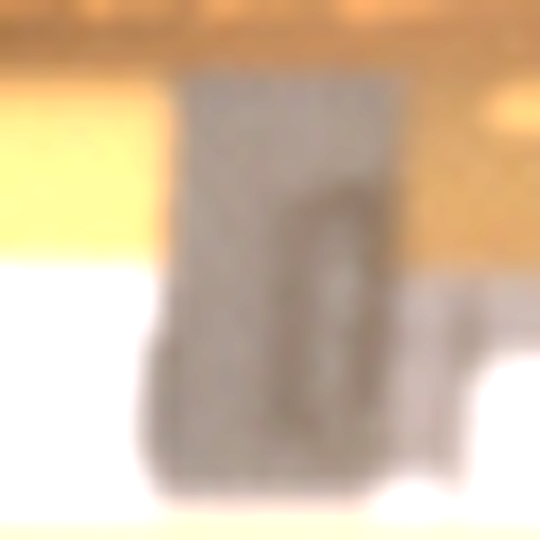

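View pics/s0c.png

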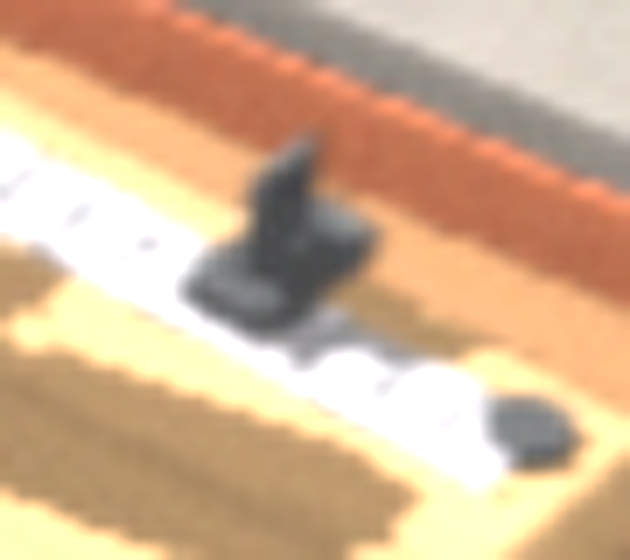

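Wrist measurements match the given sizes: grip top 16×27 mm at x≈106, jaw at x 89–97, and pointer at (93, 43). The mark is at x≈166, so the pull is about 73 mm. The knob centre is at about (12.5, -60). Now grasping the knob.

```bash
sed -i 's/^TH=.*/TH=1.3745; T0=np.array([.5609,-.0047])/' h.py; python3 - <<'E'
from h import *
robot.gripper_to(.55,35)
p=H(.0125,-.062)
robot.move_pose([*p,.16],q())
T=wristT(); im=robot.camera("wrist"); np.save("T2.npy",T); cv2.imwrite("pics/wrist2.png",im)
print(robot.servo_line([*p,.058],speed=.1,contact_N=8), robot.read_tcp_pos(), robot.read_wrist_force())
robot.gripper_to(0,35); print(robot.read_finger_gap(),robot.read_wrist_force(),robot.read_clock())
cv2.imwrite("pics/wrist3.png",robot.camera("wrist"))
E
```

```text
False [ 0.62477085 -0.0044446   0.05869123] [-0.37380648  0.59711957  0.4506925 ]
-0.0022811969956133475 [-0.11395888 -0.60552536  0.11225692] 5.6167
```

View pics/wrist2.png

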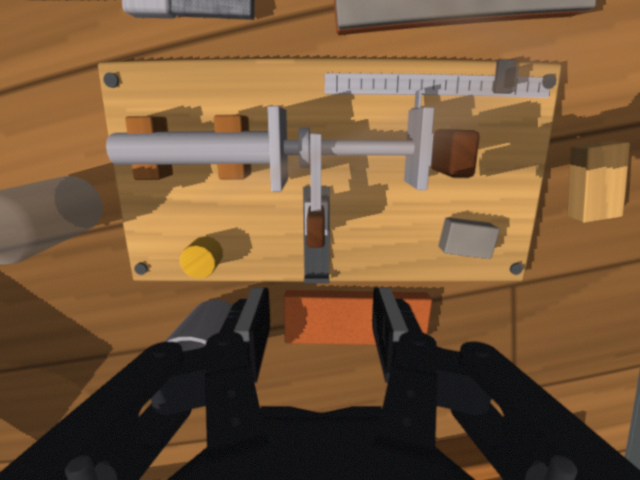

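View pics/wrist3.png

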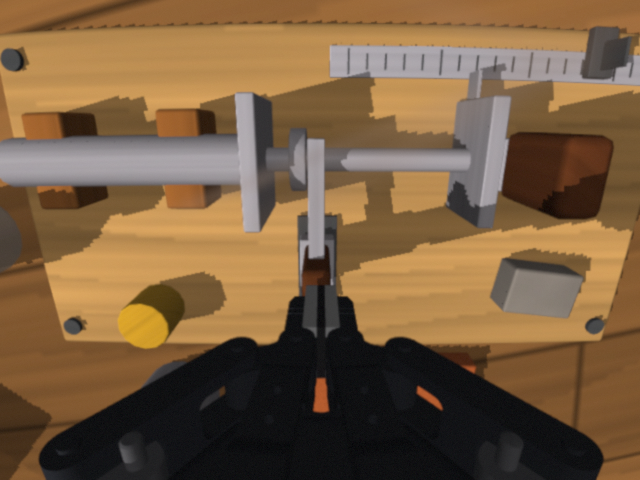

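The fingers shut fully, so they missed. In the picture the knob, near (317,265), lies on the rod side of the closed fingers. I'll measure its position from the wrist2 and wrist3 views.

```bash
python3 - <<'E'
from h import *
T=np.load("T2.npy"); T3=wristT()
for uv in((308,210),(325,210),(308,246),(324,246)): print((Hinv(onz("wrist",uv,.077,T))*1000).round(1),(Hinv(onz("wrist",uv,.06,T))*1000).round(1))
print("w3",[(Hinv(onz("wrist",uv,.077,T3))*1000).round(1) for uv in((303,262),(330,262),(303,285),(330,285))])
print("tcp proj w3",proj("wrist",[*robot.read_tcp_pos()],T3),Hinv(robot.read_tcp_pos()))
tip=np.array(robot.read_tcp_pos());print(proj("wrist",[tip+[0,0,-.008],tip+[0,0,.011]],T3))
print("corners w2",[(Hinv(onz("wrist",uv,.02,T))*1000).round(1) for uv in((98,63),(562,62),(524,280),(133,280))])
im=cv2.imread("pics/wrist3.png")[230:360,250:390]; cv2.imwrite("pics/w3c.png",cv2.resize(im,None,fx=5,fy=4.5,interpolation=cv2.INTER_CUBIC))
im=cv2.imread("pics/wrist2.png")[180:300,260:370]; cv2.imwrite("pics/w2c.png",cv2.resize(im,None,fx=5,fy=5,interpolation=cv2.INTER_CUBIC))
cv2.imwrite("pics/side4.png",cv2.resize(robot.camera("side")[170:330,230:430],None,fx=4,fy=3.75))
E
```

```text
[  6.4 -43.8] [  5.8 -47.9]
[ 19.  -43.8] [ 19.2 -47.9]
[  6.1 -72.1] [  5.5 -78.1]
[ 18.4 -72.1] [ 18.6 -78.1]
w3 [array([  5.8, -43.5]), array([ 18.2, -43.5]), array([  5.6, -55.2]), array([ 18.3, -55.2])]
tcp proj w3 [[318.01462376 280.89735135]] [ 0.01248263 -0.06199389]
[[318.12375807 274.65170525]
 [317.84903411 290.38080543]]
corners w2 [array([-169.1,   68.4]), array([217.2,  70.3]), array([ 218.3, -128.3]), array([-169.7, -128.2])]
```

View pics/w3c.png

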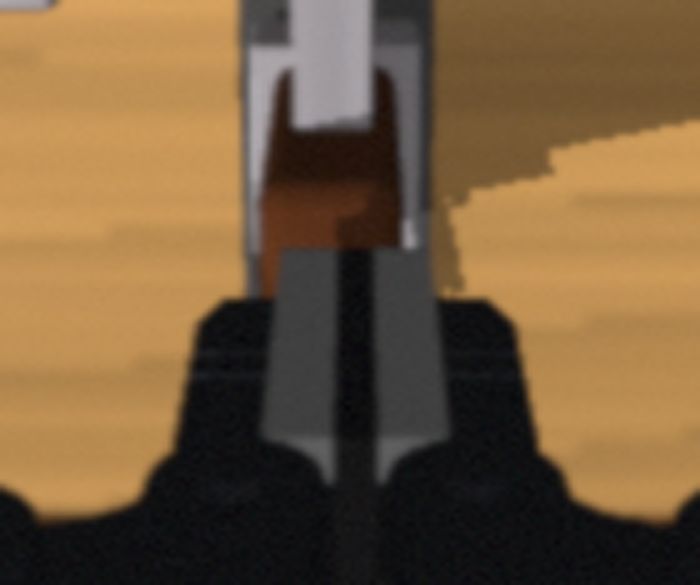

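View pics/w2c.png

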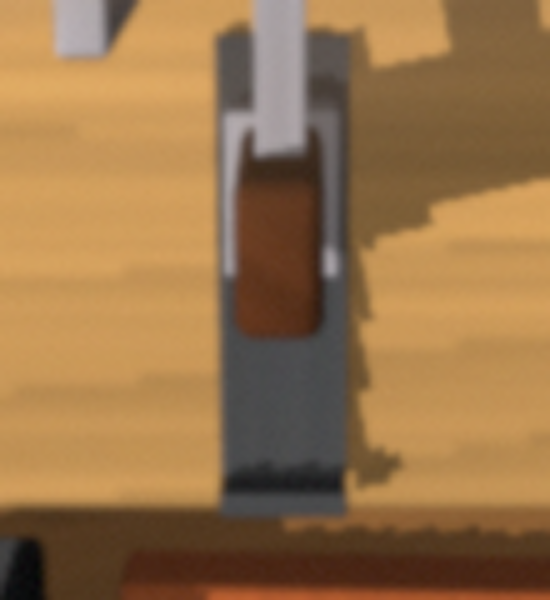

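View pics/side4.png

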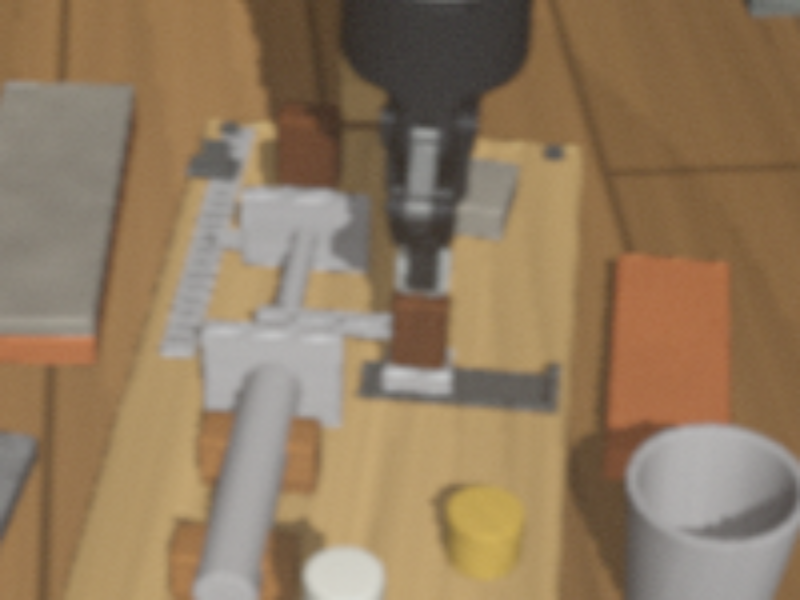

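```bash
python3 - <<'E'
from h import *
t=np.array(robot.read_tcp_pos()); print(t,robot.read_finger_gap(),robot.read_ee_rot())
P=[t,t+[0,0,-.008],t+[0,0,.011],[*H(.013,-.06),.077],[*H(.013,-.06),.035]]
uv=proj("side",P); print(((uv-[230,170])*[4,3.75]).round())
print(proj("scene",P).round(1))
s=robot.camera("scene")[150:310,230:400]; cv2.imwrite("pics/scene4.png",cv2.resize(s,None,fx=4,fy=3.75,interpolation=cv2.INTER_CUBIC))
print(((proj("scene",P)-[230,150])*[4,3.75]).round())
E
```

```text
[ 0.62413513 -0.00452581  0.0580099 ] 5.001978266696506e-05 [ 8.71840272e-07  9.79671999e-02  9.95189644e-01 -1.54668942e-06]
[[423. 323.]
 [422. 336.]
 [424. 305.]
 [420. 291.]
 [417. 358.]]
[[299.2 248.1]
 [299.3 251.6]
 [299.1 243.2]
 [300.1 239.3]
 [300.4 257.7]]
[[277. 368.]
 [277. 381.]
 [277. 350.]
 [280. 335.]
 [282. 404.]]
```

View pics/scene4.png

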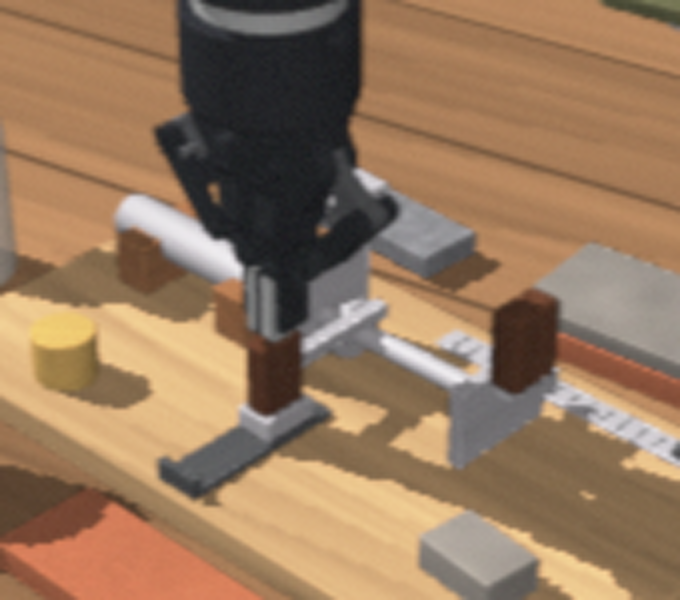

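Both fixed cameras show the shut fingertips just at knob-top height, about z 0.078, at a TCP reading of 0.058. The wrist camera's finger pixels also put the tips about 22 mm behind the stated TCP (about 35 mm when open). So the real tips sit about 28 mm higher than the spec says. I'll open, go lower under contact guard, and check the picture before closing.

```bash
python3 - <<'E'
from h import *
robot.gripper_to(.55,35)
p=H(.0125,-.061)
print(robot.servo_line([*p,.032],speed=.04,contact_N=6), robot.read_tcp_pos(), robot.read_wrist_force(),robot.read_finger_gap(),robot.read_clock())
def crop(n,a,b,c,d,f):
    cv2.imwrite(f,cv2.resize(robot.camera(n)[a:b,c:d],None,fx=4,fy=3.75,interpolation=cv2.INTER_CUBIC))
crop("side",170,330,230,430,"pics/side5.png"); crop("scene",150,310,230,400,"pics/scene5.png")
E
```

```text
False [ 0.62332807 -0.00431822  0.0320777 ] [0.14199824 0.01481916 1.02039474] 0.5488017404829553 7.075
```

View pics/side5.png

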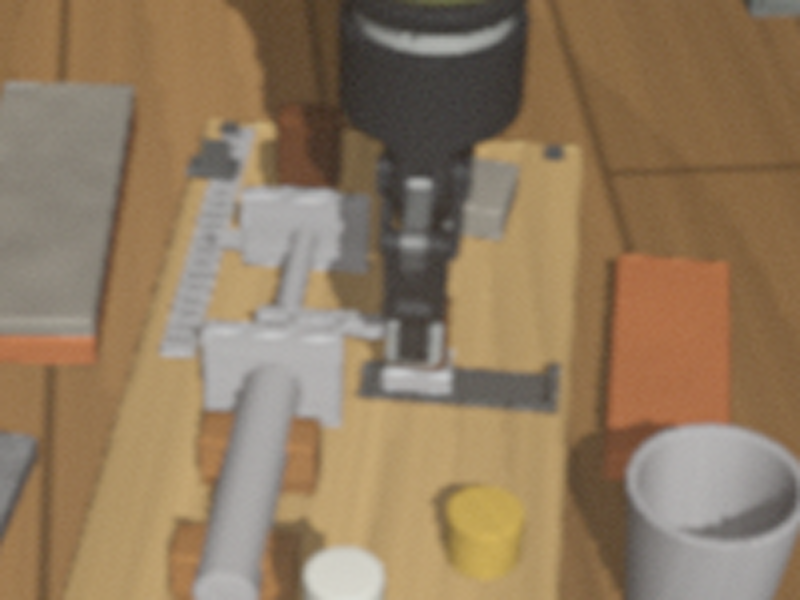

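View pics/scene5.png

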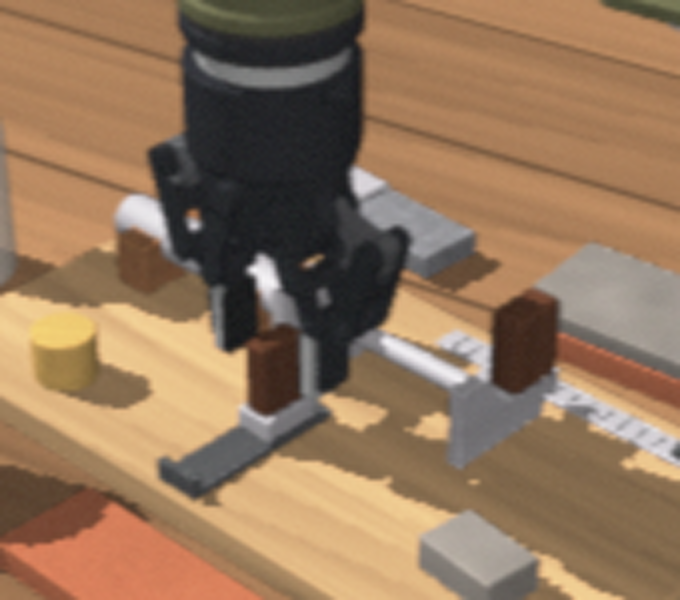

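The fingers now straddle the knob in both views. Close and slide.

```bash
python3 - <<'E'
from h import *
robot.gripper_to(0,35); print("gap",robot.read_finger_gap()*85,robot.read_wrist_force(),Hinv(robot.read_tcp_pos()))
if robot.read_finger_gap()*85>8:
    p=H(.0125,-.112)
    print(robot.servo_line([*p,robot.read_tcp_pos()[2]],speed=.04,contact_N=12))
    print(Hinv(robot.read_tcp_pos()),robot.read_wrist_force(),robot.read_finger_gap()*85,robot.read_clock())
    robot.wait(.4); print(Hinv(robot.read_tcp_pos()),robot.read_wrist_force())
cv2.imwrite("pics/side6.png",cv2.resize(robot.camera("side")[170:330,230:430],None,fx=4,fy=3.75,interpolation=cv2.INTER_CUBIC))
E
```

```text
gap 12.987245312664808 [-1.43142301 -4.77080611  3.94125183] [ 0.01033248 -0.06134428]
True
[ 0.01008626 -0.09991276] [-2.490674   -0.53565576  6.76400953] 13.391654185649388 8.55
[ 0.01005497 -0.09986632] [-2.36130061 -0.1339955   5.63143225]
```

View pics/side6.png

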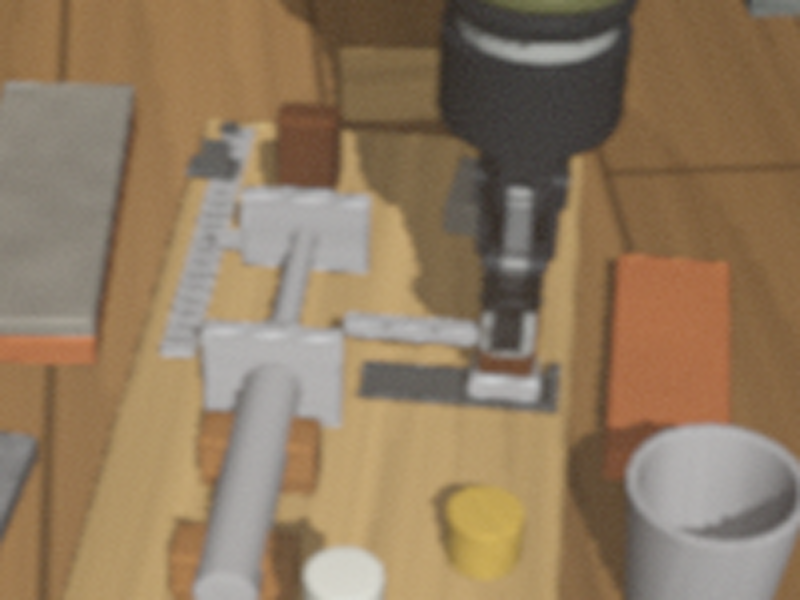

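The lock travelled 38.6 mm and then met contact. I'll push once more, gently, to confirm the end stop.

```bash
python3 - <<'E'
from h import *
t=robot.read_tcp_pos(); h=Hinv(t); p=H(h[0],h[1]-.012)
print(robot.servo_line([*p,t[2]],speed=.02,contact_N=18),Hinv(robot.read_tcp_pos()),robot.read_wrist_force())
robot.wait(.3); print(Hinv(robot.read_tcp_pos()),robot.read_wrist_force(),robot.read_clock())
E
```

```text
True [ 0.00991966 -0.09943289] [-2.31479178  0.17144056  7.52231471]
[ 0.00986488 -0.09944284] [-2.48092678 -0.32776452  5.57296303] 9.7417
```

No further motion under 18 N, so the lock is at its stop. Release, rise, and check over the pull grip.

```bash
python3 - <<'E'
from h import *
robot.gripper_to(.55,35)
t=robot.read_tcp_pos(); robot.servo_line([t[0],t[1],.13],speed=.15)
p=H(.105,0); robot.move_pose([*p,.12],q()); robot.wait(.2)
T=wristT(); np.save("T7.npy",T); cv2.imwrite("pics/wrist7.png",robot.camera("wrist"))
print(robot.servo_line([*p,.055],speed=.06,contact_N=6),robot.read_tcp_pos(),robot.read_wrist_force(),robot.read_clock())
cv2.imwrite("pics/side7.png",cv2.resize(robot.camera("side")[130:290,220:420],None,fx=4,fy=3.75,interpolation=cv2.INTER_CUBIC))
cv2.imwrite("pics/scene7.png",cv2.resize(robot.camera("scene")[150:310,260:430],None,fx=4,fy=3.75,interpolation=cv2.INTER_CUBIC))
E
```

```text
False [0.58173635 0.0983668  0.0553956 ] [ 1.01951183  0.40241561 -0.77695809] 13.075
```

View pics/wrist7.png

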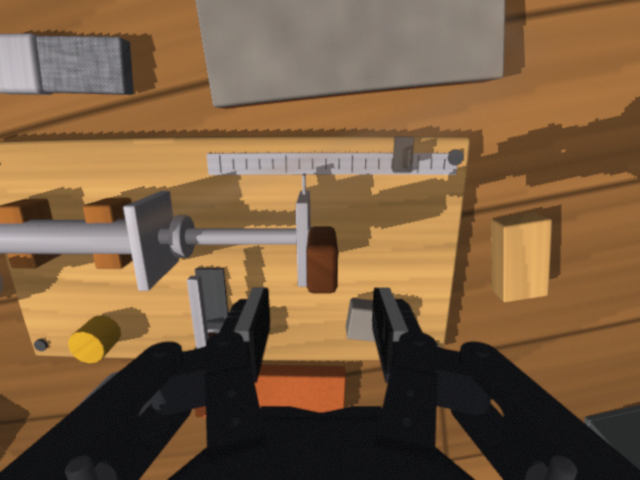

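View pics/side7.png

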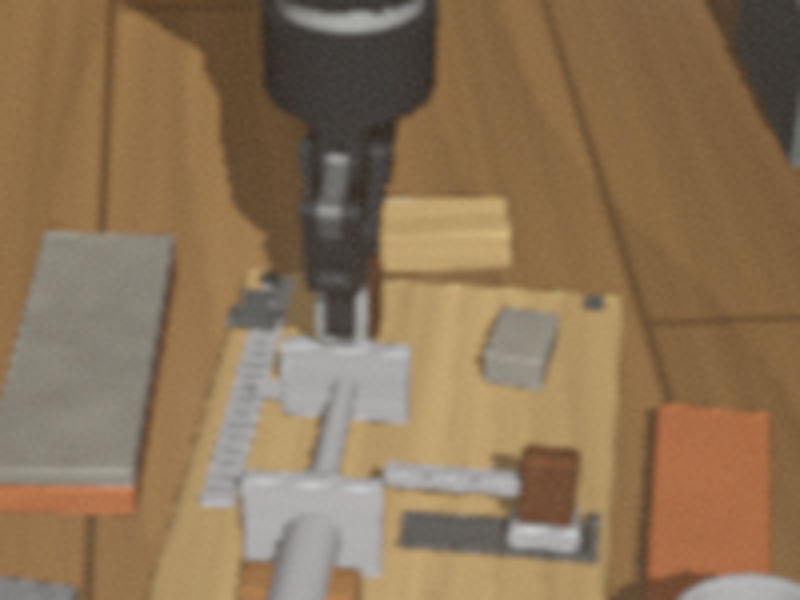

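View pics/scene7.png

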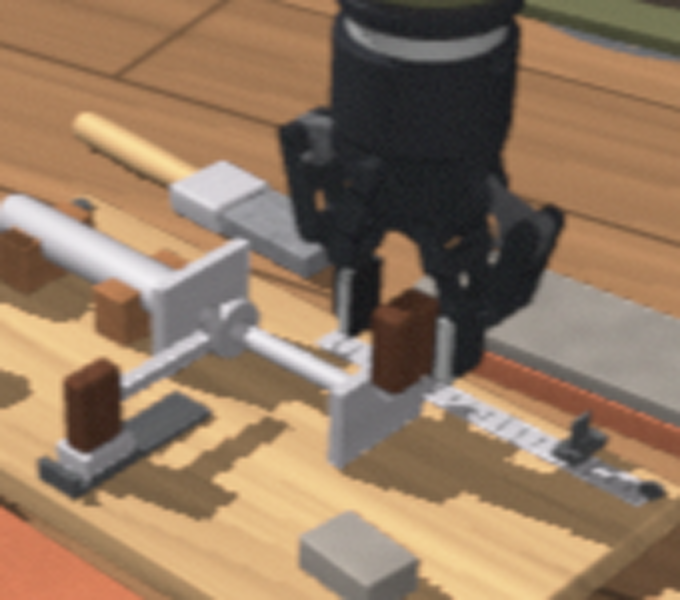

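The fingers straddle the grip block about 3 mm toward the rule side, with the tips just clear above the jaw plate. The lock is still out. I'll nudge sideways by 3 mm, grip, and pull most of the way.

```bash
python3 - <<'E'
from h import *
p=H(.105,-.003); z=.056
print(robot.servo_line([*p,z],speed=.03,contact_N=8))
robot.gripper_to(0,70); robot.wait(.2)
g=robot.read_finger_gap()*85; h=Hinv(robot.read_tcp_pos()); print("gap",g,h,robot.read_wrist_force())
if g>12:
    p=H(h[0]+.066,h[1])
    print(robot.servo_line([*p,robot.read_tcp_pos()[2]],speed=.05,contact_N=30))
    robot.wait(.3)
    print(Hinv(robot.read_tcp_pos()),robot.read_wrist_force(),robot.read_finger_gap()*85,robot.read_clock())
T=wristT(); np.save("T8.npy",T); cv2.imwrite("pics/wrist8.png",robot.camera("wrist"))
E
```

```text
False
gap 17.17970030509804 [ 0.10421997 -0.0028936 ] [-0.89319203 -2.0987079   4.9021714 ]
False
[ 0.16648547 -0.00292787] [-3.20865238 -8.48397551  6.74254279] 17.300575069223783 15.7583
```

View pics/wrist8.png

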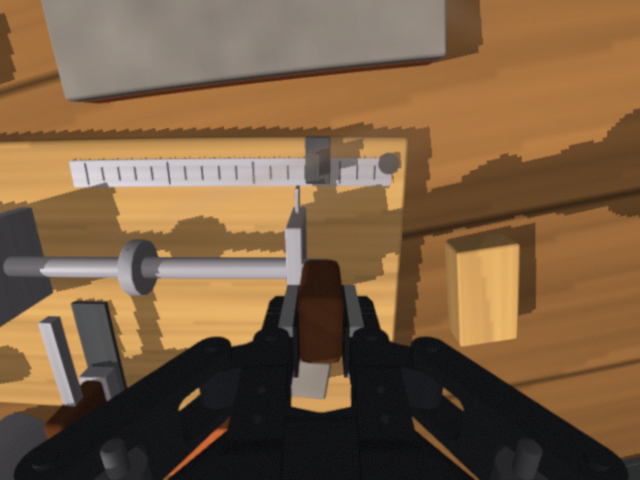

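The rod is held (gap 17.3 mm) and has been pulled 62 mm. The pointer end is near (298,187) and the mark clip near (318,160). Zooming in to measure what is left.

```bash
python3 - <<'E'
import cv2
s=cv2.imread("pics/wrist8.png")[125:225,260:360]
cv2.imwrite("pics/w8c.png",cv2.convertScaleAbs(cv2.resize(s,None,fx=6,fy=6,interpolation=cv2.INTER_CUBIC),alpha=1.6))
E
```

```text
(no output)
```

View pics/w8c.png

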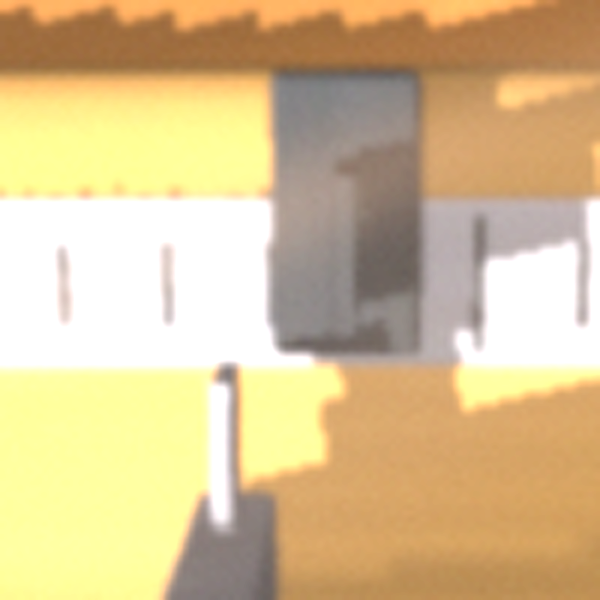

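```bash
python3 - <<'E'
from h import *
T=np.load("T8.npy"); A=lambda x,y:(x/6+260,y/6+125)
f=lambda p:(Hinv(p)*1000).round(1)
w=lambda uv,z:f(onz("wrist",uv,z,T))
print("ptr",w(A(226,368),.042),"tip",w(A(344,335),.044),"clip L,R",w(A(275,250),.028),w(A(419,250),.028),"jaw plate",f(robot.read_tcp_pos()))
T=np.load("T7.npy")
E
```

```text
ptr [155.8  44.8] tip [166.2  48. ] clip L,R [159.5  53.5] [172.9  53.5] jaw plate [166.5  -3. ]
```

```bash
python3 - <<'E'
from h import *
t=robot.read_tcp_pos(); h=Hinv(t); p=H(h[0]+.0105,h[1])
print(robot.servo_line([*p,t[2]],speed=.03,contact_N=30)); robot.wait(.3)
print(h,Hinv(robot.read_tcp_pos()),robot.read_wrist_force(),robot.read_finger_gap()*85,robot.read_clock())
T=wristT(); np.save("T9.npy",T); im=robot.camera("wrist");cv2.imwrite("pics/wrist9.png",im)
s=im[125:225,260:360]
cv2.imwrite("pics/w9c.png",cv2.convertScaleAbs(cv2.resize(s,None,fx=6,fy=6,interpolation=cv2.INTER_CUBIC),alpha=1.6))
E
```

```text
False
[ 0.16647942 -0.0029599 ] [ 0.17303661 -0.00293423] [-3.35622869 -8.17676533  7.27958437] 17.33413151338801 16.4833
```

View pics/w9c.png

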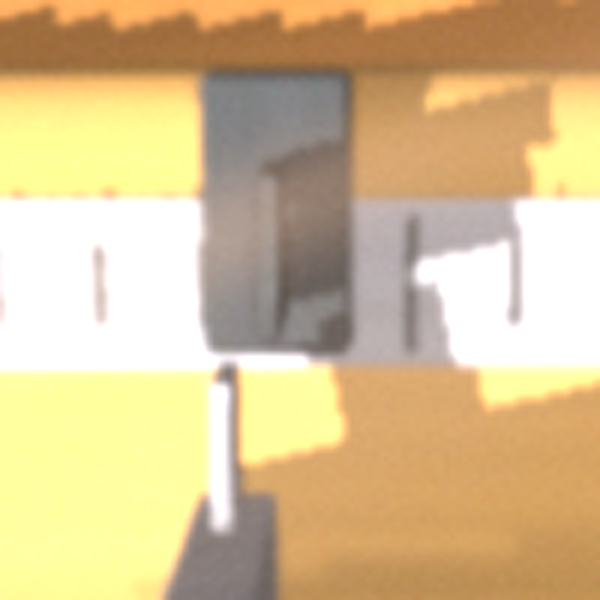

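The blade top is at zoomed x≈268 and the pointer at 226, so about 3.7 mm remains. The spring load leaves about 4 mm of lag behind each commanded target, so I'll add that.

```bash
python3 - <<'E'
from h import *
t=robot.read_tcp_pos(); h=Hinv(t); p=H(h[0]+.0077,h[1])
print(robot.servo_line([*p,t[2]],speed=.03,contact_N=30)); robot.wait(.5)
print(h,Hinv(robot.read_tcp_pos()),robot.read_wrist_force(),robot.read_finger_gap()*85,robot.read_clock())
T=wristT(); np.save("T10.npy",T); im=robot.camera("wrist");cv2.imwrite("pics/wrist10.png",im)
s=im[125:225,260:360]
cv2.imwrite("pics/w10c.png",cv2.convertScaleAbs(cv2.resize(s,None,fx=6,fy=6,interpolation=cv2.INTER_CUBIC),alpha=1.6))
cv2.imwrite("pics/scene10.png",cv2.resize(robot.camera("scene")[180:320,230:450],None,fx=3.6,fy=3.6,interpolation=cv2.INTER_CUBIC))
E
```

```text
False
[ 0.17303336 -0.00292611] [ 0.1766134  -0.00293234] [-2.30784294 -9.67869649  6.86905317] 17.077591720307204 17.3083
```

View pics/w10c.png

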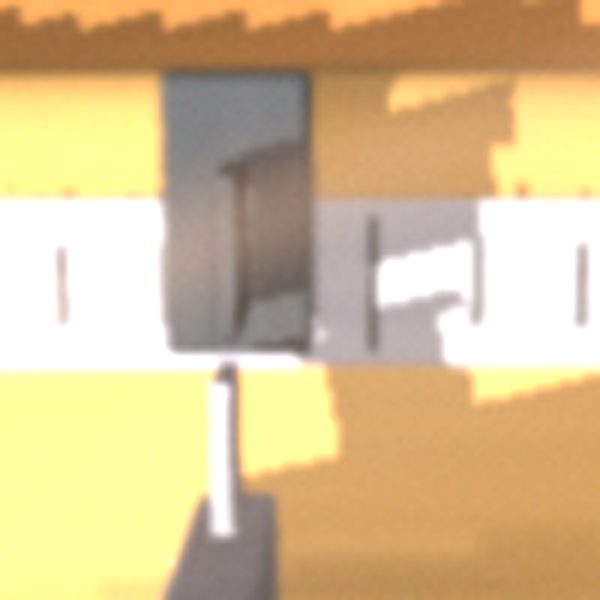

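View pics/scene10.png

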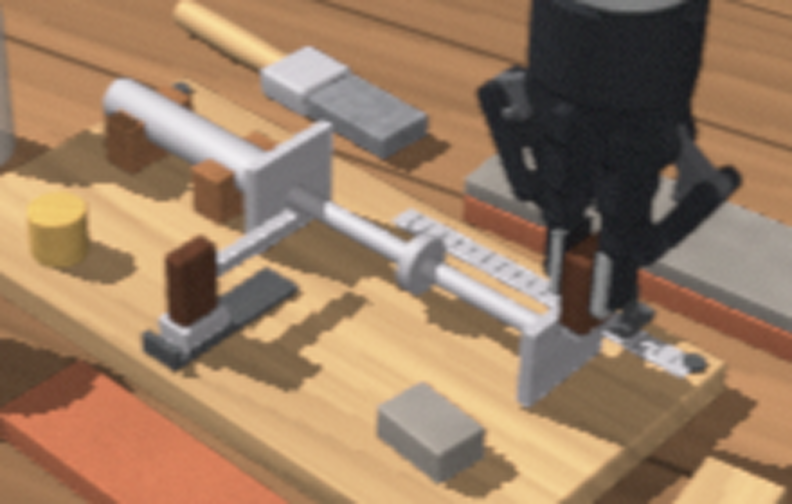

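View pics/wrist10.png

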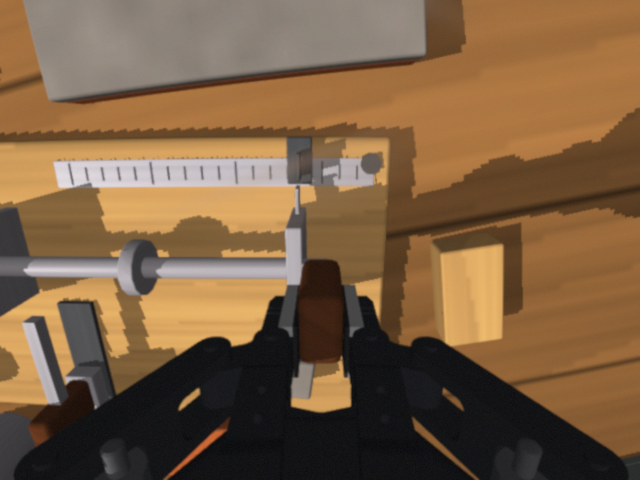

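```bash
python3 - <<'E'
from h import *
T=np.load("T10.npy"); A=lambda x,y:(x/6+260,y/6+125)
w=lambda uv,z:(Hinv(onz("wrist",uv,z,T))*1000).round(1)
print("ptr",w(A(227,368),.042),"tip",w(A(230,335),.044))
k=onz("scene",(192/3.6+230,252/3.6+180),.077); print("knob",Hinv(k)*1000)
a=Hinv(robot.read_tcp_pos());robot.wait(.3);print(a-Hinv(robot.read_tcp_pos()),robot.read_finger_gap()*85,np.abs(robot.read_joint_velocities()).max(),robot.read_clock())
robot.close_job()
E
```

```text
ptr [166.   44.8] tip [166.5  48. ]
knob [  13.99444121 -102.7577492 ]
[9.96085817e-06 1.42248876e-05] 17.182445426870714 0.0014284784367401698 17.7083
the job is handed in; nothing more can be done
```

I slid the lock knob to its end stop, pulled the rod out by its grip about 72 mm to the mark, and handed the job in at 17.7 s still holding it at a 70 N grip setting.

**Final checks:**
- **Pointer and mark:** the last wrist picture put the pointer at x 166.0 mm and the mark tip at 166.5 mm in the holder's frame. That is about 0.5 mm apart, inside the 6 mm allowance.
- **Lock:** the knob moved 38.6 mm before contact, then did not move further under another 18 N push. In the last scene view it sat at y ≈ -103 mm against an expected -100, a difference within camera error.
- **Grip and stillness:** the finger gap was 17.2 mm on the 18 mm block, the arm was still, and the wrist felt about 10 N of spring pull.
- **Bystanders:** nothing on the bench looked moved in the pictures I took. I checked this by eye only and did not measure it.

**What disagreed:**
- **Fingertip position:** the cameras showed the fingertips about 28 mm farther back than the given tool data. My first close on the knob therefore shut on nothing just above it. I corrected the heights from the pictures and saw no sign that this moved anything.
- **Holder position:** my estimate of the holder along the pull direction was off by about 3 mm when the knob was gripped. The final alignment was done directly in the wrist picture, so this did not affect it.

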